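# Set the slotted stop to the pointed index and clamp it

### The job

Slide the slotted stop along the board until the wooden face at its tall end is level with the tip of the pointed index plate (not the square-ended one), then turn both clamp levers fully tight, as far as they go, so that it stays there. One lever has a left-hand thread, so feel which way each one tightens. Leave the things standing round the board where they are.

Things in the scene. Friction and masses are not known exactly. Their poses are not given: they have to be found in the camera images.
- board: fixed plywood base board, 170 x 350 x 18 mm, top at z = 0.018. Its origin is on the work surface below the middle between the two studs; its y axis is the direction in which the stop slides, its x axis points away from the robot. It reaches 75 mm to -x, 95 mm to +x and 175 mm to either side along y from the origin.
- stop: stop, 0.45 kg: foot 56 x 232 x 6 mm with two slots in line along y (15 mm wide, on 12 mm studs); slides up to 38 mm either way from the board's middle along the board's y at 2 to 5 N, skews up to 2 degrees. Origin: centre of underside, axes as the board's. +y end: upright, 70 mm wide, 45 high, 14 thick, wooden outer face at y = 0.122. -y end: lip 56 wide, 30 high, outer face at y = -0.120.
- stop_face (a point): point on the outer wooden face of the stop's tall end, at the middle of its width, 4 mm above the board top (stop frame 0, 0.122, 0.004). This face has to be level with the pointed index's tip, measured along the board's y.
- stop_tail (a point): point on the outer face of the stop's low lip, at the middle of its width, 15 mm above the board top (stop frame 0, -0.120, 0.015)
- index_pointed_tip (a point): the tip of the pointed steel index plate (24 mm wide, 4 mm thick, 50 mm long, with a small round screw head) fixed on the far edge of the board beside the stop's tall end; it points towards the robot at the side of the stop. Axes as the board's. This is the mark.
- index_square_tip (a point): middle of the near end of the square-ended steel index plate, the same but for its straight end; not the mark
- clamp_a: clamp a: a fixed steel stud of 12 mm diameter through one of the stop's slots, with a washer and a lever hub (29 mm diameter, top 74 mm above the board) on it. Origin: on the stud's axis at the board top, z = 0.018. The studs stand 60 mm to either side of the board's origin along y; a and b may stand in either place.
- clamp_b: clamp b, the same as clamp a in looks and sizes
- lever_a_end (a point): centre of the 18 mm ball at the end of lever a, 80 mm from the stud's axis and 67 mm above the board top. The lever is a level black round bar, 12 mm thick, at that height, which when slack points from the stud to the robot's side of the board (within about 0.3 rad of the board's -x)
- lever_b_end (a point): the same point on the lever of clamp b
- lever_a (a joint): lever of clamp a, rad: 0 slack stop, 0.75 tight stop, grows as it tightens, whichever way that is. Bites from about 0.35; needs up to 4 N sideways at 65 mm radius; stays where left. One lever has a left-hand thread (tightens anticlockwise seen from above), the other a right-hand one (clockwise); they look alike, which is which is unknown. The wrong way it hits the slack stop within 0.08 rad.
- lever_b (a joint): lever of clamp b: values and behaviour as lever a, but with the opposite thread
- glue_bottle: bystander: squeeze bottle, 42 mm diameter, 120 mm high, standing loose on the robot's side of the board. Origin: centre of its underside
- glue_stick: bystander: glue stick, 30 mm diameter, 95 mm high, standing loose beyond the tall end of the stop. Origin: centre of its underside
- thread_spool: bystander: thread spool, 29 mm diameter, 48 mm high, standing loose beyond the low-lip end of the stop. Origin: centre of its underside
- punch: bystander: hole punch, 80 x 108 x 71 mm, standing loose behind the far edge of the board. Origin: centre of its underside

How it is judged:
On the way, in this order (a step that is already met when the one before it is completed fails the run):
1. the stop's wooden face is level with the pointed index while both levers are still slack (y of stop_face in the frame of index_pointed_tip between -0.004 and 0.004 m and value of joint each of lever_a, lever_b below 0.25 rad), for 0.2 s.
2. both levers are tight (value of joint each of lever_a, lever_b above 0.6 rad), for 0.2 s.
At the end, for the whole second after the job is handed in: The wooden face of the stop is within 4 mm of the tip of the pointed index along the board, at rest, both levers are turned past 0.6 rad of their 0.75 rad, and both clamps press on the stop with more than 4 N (all of step 2 and y of stop_face in the frame of index_pointed_tip between -0.004 and 0.004 m and contact force between each of clamp_a, clamp_b and stop above 4 N and linear speed of stop below 0.01 m/s); the robot touches nothing.
It fails at once if the glue bottle is pushed more than 30 mm away or tipped over (distance of glue_bottle from where it was at the start of the episode above 0.03 m or angle between glue_bottle's own z axis and vertical above 0.5 rad).
It fails at once if the glue stick is pushed more than 30 mm away or tipped over (distance of glue_stick from where it was at the start of the episode above 0.03 m or angle between glue_stick's own z axis and vertical above 0.5 rad).
It fails at once if the thread spool is pushed more than 30 mm away or tipped over (distance of thread_spool from where it was at the start of the episode above 0.03 m or angle between thread_spool's own z axis and vertical above 0.5 rad).
It fails at once if the punch is pushed more than 30 mm away or tipped over (distance of punch from where it was at the start of the episode above 0.03 m or angle between punch's own z axis and vertical above 0.5 rad).
It also fails if it takes over 64 s, if anything falls off the work surface, if the arm or the gripper's body presses on something with over 40 N, if the wrist force passes 120 N, or if a joint passes its speed limit or range.

### The arm

A 6-joint arm with a two-finger parallel gripper is mounted at the origin on a cart in front of the work surface, level with it; the furniture and walls round the work are solid. World frame = base frame: x ahead of the robot, y to its left, z up, the work surface at z = 0. Lengths are in m, angles in rad, forces in N, time in s.
With the tool pointing down it reaches from about 0.3 to 0.85 m from the base axis. Payload 4.2 kg.
Tool frame: the origin (TCP) lies midway between the tips of the shut fingers; the grasp point (between the pads) lies 19 mm behind it; z points along the fingers, y is the line along which they close (so a half turn about z gives the same grasp; the last joint's range is limited). The gripper opens to 91 mm and grips with 3 to 60 N. Pads are 32 mm wide; open, the fingers measure 118 mm over their backs; the gripper's body (76 mm by 178 mm) begins 60 mm behind the grasp point.
Start: joints at [-1.322, 0.32, 1.565, -0, 1.257, -0.02], TCP at [0.153, -0.554, 0.214] pointing down, gripper open.
Joint ranges: [-3.11, 3.11], [-0.84, 2.01], [0.21, 2.61], [-1.34, 4.49], [0.05, 2.63], [-2.56, 2.56]. Speed limits (rad/s): [2.57, 2.57, 3.14, 3.14, 3.14, 3.14].

### API

Orientations are given as a unit quaternion [x, y, z, w].
In Python, from station import state, camera, job_done, boxes_of gives the robot as it stands. The module is installed in compiled form; this text tells all that it offers.
- The arm moves only by the tool send_rows, never from a script. Its argument "plan" is a list of rows, each a list of 6 numbers: the shift along the tool's x, y, z in mm, then the turn, a rotation vector about the tool's x, y, z in degrees. In form: [[dx, dy, dz, wx, wy, wz], ...]. A call has 1 to 10 rows; each row is the pose to reach, as a shift and turn from the pose commanded when the call began, along the tool's axes at that moment; what a row does not reach only later rows make up. A row lasts 1/10 s, in which the tool goes at most 50 mm and 8.59 degrees, less where a joint would pass 70% of its speed; a pose out of reach is approached as far as the arm can. A call with a gripper value outside its range is refused whole. "claw" is the opening in per cent of the stroke, from 0 (shut) to 100 (fully open), set as the call begins (left out, the last holds). The fingers move at their own pace and stop on an object; the grip force is fixed at half the most. Time passes only in rows, so rows that repeat a pose let the fingers close. It gives the time, the measured TCP pose, the force, the opening and the grip force at its end, in the units of the state.
- state(): the state, without advancing time (a new reading comes with each control period).
- camera(name): name is "scene" or "top" or "wrist"; returns a dict with "frame" (384x512x3 uint8, red, green, blue), "z_map" (384x512 float32, m along the optical axis (not along the pixel's ray), 0 where there is no reading), "fx", "fy", "cx", "cy" (pixels), "k1" (the pictures are not rectified: a ray, as slopes to the right and down, at radius r is drawn at 1 + k1 r^2 times it, then the intrinsics apply), "pose" (4x4, takes a point from camera to world coordinates). Camera axes: x right, y down, z forward; pixel columns grow to the right and rows downward; lengths in m; the calibration is good to about 2 mm. A picture is of the moment at which its call begins.
- job_done(): hands the job in; it is judged then, once.
Trained networks look in the newest picture that a camera, given by its name, has taken for a name from the list of things; names that differ only in an ending like _2 or _b are one class to them, and where a whole thing is asked for, a point or a joint stands for the part that bears it (a point fixed in the world has none). Each returns a list of dicts, best first, with "score" (0 to 1); they miss things now and then, are a little off and sometimes report something else, mostly with a low value. They report only what shows in the picture. A call takes as long as a camera call.
- boxes_of(thing, camera): "at" ([x, y, z] in m, in world coordinates, good to about 4 mm: the middle of the surface that is visible of it).
The state is a dict: "clock": time; "joints": joint angles; "qd": joint speeds; "joint_torque": joint torques, N m; "ee_pos": TCP position; "eef_rot": TCP orientation; "contact_force": force on the tool from outside, world axes, zero at the start; "wrist_torque": the same for the moment, N m; "opening": finger opening in m; "grip_force": force on a finger pad.
Only numpy, scipy, OpenCV 4.12 (cv2) and the standard library are available. Lean on these libraries where they do the work, as an engineer would, in place of code of your own. Each camera call takes 0.05 s, during which the arm holds its last target. There are 200 camera calls.

## Working session

There is one attempt and no reset: what is moved stays moved. The work goes in short steps, Python scripts to look and compute and a tool call to move; the robot and the scene stay as the last step left them, time stands still between calls to the robot, and variables do not carry over. Pictures are saved under pics/ and viewed, at most 10 in all, crops included, and the job is handed in when it is done.

Besides the shell and the picture viewer there is one more tool, called after "Request:" as name([rows], argument=value, ...), one row to a line, values as JSON. send_rows: Moves the arm, as the interface text tells. Its arguments: {"type":"object","properties":{"plan":{"type":"array"},"claw":{"type":"number"}},"required":["plan"]}

```bash
mkdir -p pics; cat > h.py <<'E'
import numpy as np,cv2
from station import *
def world(c,u,v,z=None,dz=0):
    K=np.array([[c['fx'],0,c['cx']],[0,c['fy'],c['cy']],[0,0,1.]])
    p=cv2.undistortPoints(np.array([[[u,v]]],float),K,np.array([c['k1'],0,0,0.]))[0,0]
    d=np.array([p[0],p[1],1.]);P=np.array(c['pose'])
    if z is None: t=float(np.median(c['z_map'][int(v)-1:int(v)+2,int(u)-1:int(u)+2]))
    else: t=(z-P[2,3])/(P[:3,:3]@d)[2]
    return P[:3,:3]@(d*t)+P[:3,3]
def save(c,n,box=None,s=1):
    im=c['frame'][:,:,::-1]
    if box: im=im[box[1]:box[3],box[0]:box[2]]
    cv2.imwrite('pics/'+n,cv2.resize(im,None,fx=s,fy=s,interpolation=cv2.INTER_CUBIC))
E
python3 - <<'E'
from h import *
c=camera('top');save(c,'top.png',s=1.5);print(np.array(c['pose']).round(3),c['k1'])
camera('scene')
for n in ['board','stop','stop_face','stop_tail','index_pointed_tip','index_square_tip','clamp_a','clamp_b','lever_a_end','glue_bottle','glue_stick','thread_spool','punch']:
    for k in ('top','scene'): print(n,k,[(np.round(d['at'],3).tolist(),round(d['score'],2)) for d in boxes_of(n,k)][:3])
s=state();print(s)
E
```

```text
[[ 0.027 -0.989  0.144  0.392]
 [-1.    -0.029 -0.011  0.098]
 [ 0.015 -0.144 -0.989  1.173]
 [ 0.     0.     0.     1.   ]] 0.05766683154965821
board top [([0.579, 0.064, 0.019], 0.94)]
board scene [([0.532, 0.121, 0.017], 0.63)]
stop top [([0.559, 0.077, 0.022], 0.81)]
stop scene [([0.554, 0.123, 0.021], 0.91), ([0.633, 0.177, 0.02], 0.51)]
stop_face top []
stop_face scene [([0.552, 0.122, 0.027], 0.66)]
stop_tail top [([0.563, 0.074, 0.022], 0.7)]
stop_tail scene [([0.553, 0.122, 0.023], 0.62)]
index_pointed_tip top [([0.627, 0.178, 0.019], 0.56), ([0.548, 0.006, 0.093], 0.48)]
index_pointed_tip scene []
index_square_tip top [([0.624, 0.219, 0.026], 0.62)]
index_square_tip scene [([0.626, 0.223, 0.026], 0.53), ([0.718, 0.065, 0.022], 0.21)]
clamp_a top [([0.549, 0.004, 0.092], 0.8), ([0.542, 0.14, 0.092], 0.73)]
clamp_a scene [([0.557, 0.015, 0.079], 0.92), ([0.553, 0.141, 0.089], 0.83), ([0.553, 0.121, 0.026], 0.31)]
clamp_b top [([0.549, 0.004, 0.092], 0.8), ([0.542, 0.14, 0.092], 0.73)]
clamp_b scene [([0.557, 0.015, 0.079], 0.92), ([0.553, 0.141, 0.089], 0.83), ([0.553, 0.121,
[... 696 characters left out ...]
': array([-1.32197411e+00,  3.19598443e-01,  1.56449395e+00,  5.01976686e-06,
        1.25741671e+00, -1.99967154e-02]), 'qd': array([-1.20935437e-04,  9.03876413e-04, -1.63271204e-03, -2.46847532e-05,
        4.38202029e-04,  1.31977353e-03]), 'joint_torque': array([-1.36585404e-04, -4.12352514e+01, -2.32227105e+01,  7.26733916e-02,
        3.76934395e-02,  3.37590457e-06]), 'ee_pos': array([ 0.15272329, -0.55436058,  0.21397919]), 'eef_rot': array([9.90980741e-01, 1.34004361e-01, 7.14095871e-06, 4.12268555e-05]), 'contact_force': array([-0.25522762,  0.34320279, -0.09502519]), 'wrist_torque': array([ 0.02455393, -0.03432142, -0.00152232]), 'grip_force': 0.0, 'opening': 0.09127894631532689}
```

View pics/top.png

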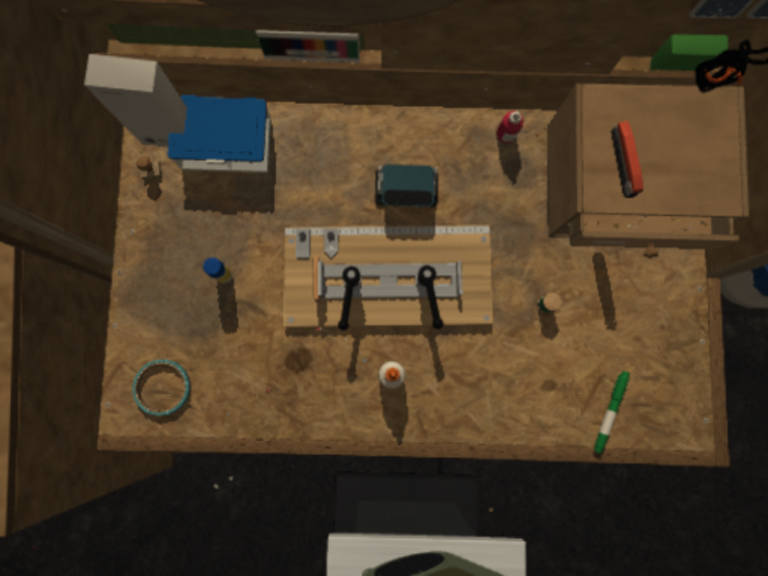

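The top picture shows the board (285–492, 228–330 in the 1.5x view), the stop's orange face at about (316,280), and its lip at (460,280). The pointed index tip is at (331,257) and the square index at (303,250). The levers point to the robot, with balls at (344,323) and (438,323). I need a zoomed crop to measure from.

```bash
python3 - <<'E'
from h import *
c=camera('top');save(c,'crop.png',(180,140,340,230),5)
print('edges L/R far',world(c,190,152,.018),world(c,327,151,.018),'near',world(c,190,219,.018),world(c,328,217,.018))
print('tip',world(c,221,171,.022),'hubs',world(c,234,183,.092),world(c,285,182,.092),'balls',world(c,229.5,215.5,.085),world(c,292,215.5,.085),'bottle',world(c,261,249,.12),'spool',world(c,368,201,.048))
E
```

```text
edges L/R far [0.65100689 0.24994466 0.018     ] [ 0.66425272 -0.09909689  0.018     ] near [0.48058394 0.2419662  0.018     ] [ 0.49538502 -0.10236865  0.018     ]
tip [0.60360608 0.16923269 0.022     ] hubs [0.56288482 0.13316    0.092     ] [0.56884111 0.01258999 0.092     ] balls [0.48626508 0.14138155 0.085     ] [ 0.49047059 -0.00585334  0.085     ] bottle [0.40962561 0.06635371 0.12      ] spool [ 0.53486576 -0.19480571  0.048     ]
```

View pics/crop.png

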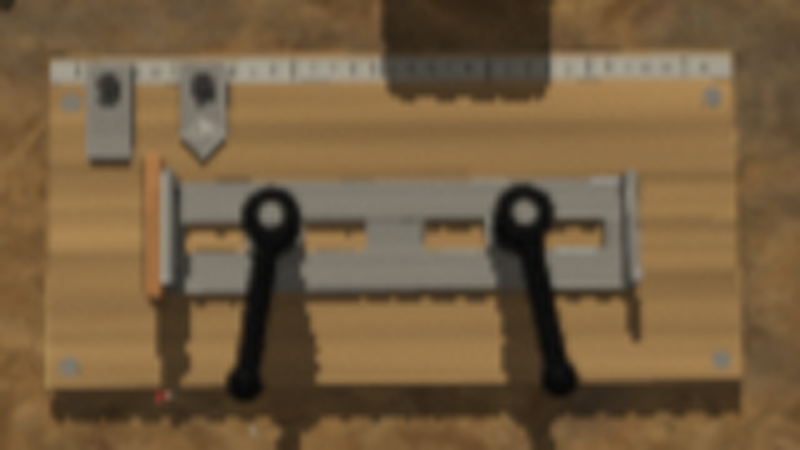

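The tip is at crop (203,162) and the face's outer top edge at crop x≈147, so the stop must go about 15–20 mm to -y. I'll go above the tall end and look with the wrist camera.

Request:
send_rows([
  [583,-618,0,0,0,12.9],
  [583,-618,0,0,0,12.9],
  [583,-618,0,0,0,12.9],
  [583,-618,0,0,0,12.9],
  [583,-618,0,0,0,12.9],
  [583,-618,0,0,0,12.9],
  [583,-618,0,0,0,12.9],
  [583,-618,0,0,0,12.9],
  [583,-618,0,0,0,12.9],
  [583,-618,0,0,0,12.9],
], claw=50)

```text
clock: 2.45
ee_pos: [0.3875, -0.1107, 0.2144]
eef_rot: [1.0, 0.022, 0.001, 0.0]
contact_force: [1.4, -0.8, 0.5]
opening: 0.0458
grip_force: 0.0
```

Request:
send_rows([
  [180,-293,0,0,0,0],
  [180,-293,0,0,0,0],
  [180,-293,0,0,0,0],
  [180,-293,0,0,0,0],
  [180,-293,0,0,0,0],
  [180,-293,0,0,0,0],
  [180,-293,0,0,0,0],
  [180,-293,0,0,0,0],
  [180,-293,0,0,0,0],
])

```text
clock: 3.35
ee_pos: [0.5538, 0.1885, 0.2133]
eef_rot: [1.0, 0.023, -0.001, 0.0]
contact_force: [-0.5, -0.5, 0.7]
opening: 0.0459
grip_force: 0.0
```

```bash
python3 - <<'E'
from h import *
c=camera('wrist');save(c,'w1.png',s=1.5);print(np.array(c['pose']).round(4).tolist());print(state()['ee_pos'],state()['joints'])
np.savez('w1.npz',**{k:np.array(v) for k,v in c.items()})
E
```

```text
[[0.0447, -0.97, -0.2389, 0.6202], [-0.999, -0.0431, -0.0118, 0.1916], [0.0012, 0.2392, -0.971, 0.3856], [0.0, 0.0, 0.0, 1.0]]
[0.55345304 0.18760267 0.21353715] [ 3.07440109e-01  3.35414265e-01  1.54208278e+00 -5.60989437e-04
  1.26545069e+00  1.83434755e+00]
```

View pics/w1.png

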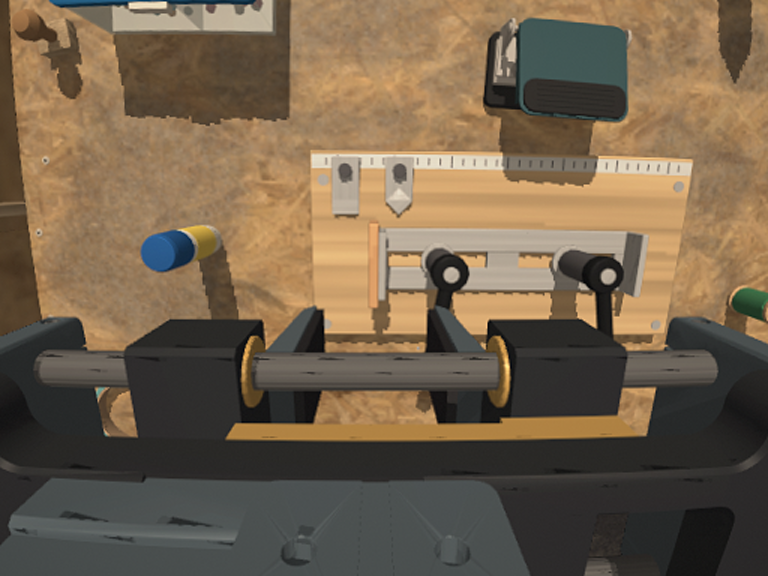

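The wrist view shows the pointed tip at (399,214), the square plate at (345,214), the orange face strip at x 369–380, y 223–307, and the hubs at (452,275) and (607,276) — all clear. I'll convert these to positions.

```bash
python3 - <<'E'
from h import *
c={k:v for k,v in np.load('w1.npz').items()}
f=lambda u,v,z=None:world(c,u/1.5,v/1.5,z).round(4)
yb=f(320,152,.018);
print('far edge',f(312,151,.018),f(692,159,.018),'right near corner',f(682,333,.018))
t=f(399,214,.022);a=f(369,224,.063);b=f(369.5,306,.063);print('tip',t,'face top',a,b,'depth face',f(374,265))
print('hubs',f(452,275,.092),f(607,276,.092),f(452,275),'lip',f(643,237,.048))
e=f(312,151,.018)-f(692,159,.018);e=e/np.linalg.norm(e);print('y axis',e,np.degrees(np.arctan2(e[1],e[0])))
print('travel',e@(t-(a+b)/2))
save(c,'w1c.png',(230,90,440,230),3.8)
E
```

```text
far edge [0.6521 0.2478 0.018 ] [ 0.666  -0.0986  0.018 ] right near corner [ 0.498  -0.1262  0.018 ]
tip [0.601  0.1688 0.022 ] face top [0.5942 0.1948 0.063 ] [0.5263 0.1916 0.063 ] depth face [0.5616 0.1893 0.0651]
hubs [0.5616 0.1308 0.092 ] [0.5663 0.0111 0.092 ] [0.5624 0.1317 0.096 ] lip [ 0.5941 -0.0427  0.048 ]
y axis [-0.04009475  0.99919588  0.        ] 92.29787613483772
travel -0.02601424074459026
```

View pics/w1c.png

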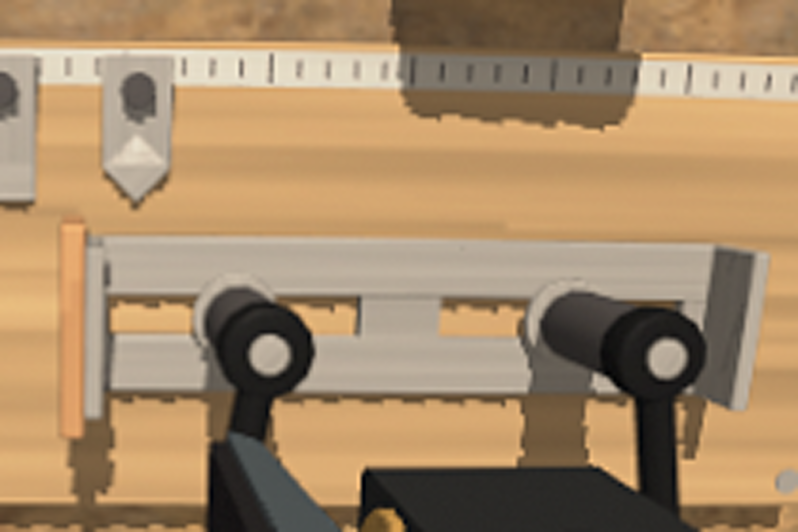

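The upright can't be gripped after a 26 mm move because the hub is too near. I'll push the wooden face with closed fingers, coming down outside it first.

Request:
send_rows([
  [8,-36,0,0,0,0],
  [8,-36,0,0,0,0],
  [8,-36,50,0,0,0],
  [8,-36,100,0,0,0],
  [8,-36,140,0,0,0],
  [8,-36,168,0,0,0],
  [8,-36,168,0,0,0],
], claw=0)

```text
clock: 4.1
ee_pos: [0.5568, 0.2214, 0.0424]
eef_rot: [1.0, 0.021, -0.004, 0.002]
contact_force: [-0.2, 0.1, 0.1]
opening: -0.0001
grip_force: 0.0
```

```bash
python3 - <<'E'
from h import *
c=camera('wrist');save(c,'w2.png',s=1.5)
np.savez('w2.npz',**{k:np.array(v) for k,v in c.items()});print(state()['ee_pos'],state()['opening'])
E
```

```text
[0.55899903 0.22239256 0.04499263] 0.0004579863602118633
```

View pics/w2.png

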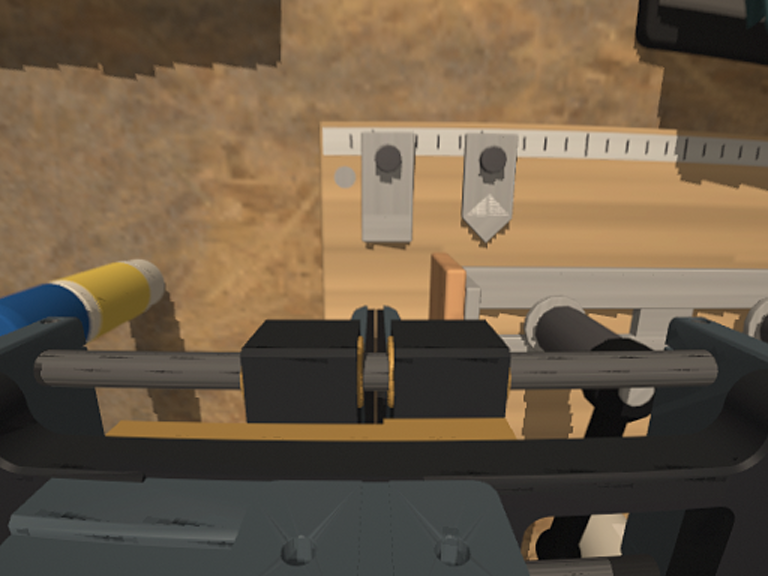

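The fingers are closed outside the face. The pointed tip is at (487,243) and the face's top outer corner at (432,254), both clear.

```bash
python3 - <<'E'
from h import *
c={k:v for k,v in np.load('w2.npz').items()}
f=lambda u,v,z=None:world(c,u/1.5,v/1.5,z).round(4)
e=np.array([-.0425,.999,0])
t=f(487,243,.022);a=f(431.5,254,.064);b=f(430.5,318,.064);print(t,a,b,f(437,256),'travel',e@(t-a),e@(t-b))
s=state()['ee_pos'];print(e@(s-a), 'tip plate depth',f(488,225))
E
```

```text
[0.601  0.1688 0.022 ] [0.6011 0.2018 0.064 ] [0.5757 0.2002 0.064 ] [0.5951 0.1941 0.0308] travel -0.03296275 -0.03244384999999998
0.02236125775828831 tip plate depth [0.6098 0.1698 0.0239]
```

```bash
python3 - <<'E'
from h import *
e=np.array([-.0425,.999,0])
c={k:v for k,v in np.load('w2.npz').items()}
f=lambda u,v,z=None:world(c,u/1.5,v/1.5,z).round(4)
t=f(487,243,.022)
for p in [(432,254,.02),(431,318,.02),(447,270,.064),(444,300,.064)]:print(f(*p),e@(f(*p)-t))
for v in (275,300):
  print([(u,f(u,v)[1:].tolist()) for u in range(426,486,5)])
c={k:v for k,v in np.load('w1.npz').items()}
print([(u,f(u,265)[1:].tolist()) for u in range(363,393,3)])
E
```

```text
[0.5942 0.1948 0.02  ] 0.026262999999999998
[0.5613 0.1928 0.02  ] 0.02566324999999999
[0.5952 0.1954 0.064 ] 0.026819899999999987
[0.5832 0.1955 0.064 ] 0.027429799999999997
[(426, [0.1969, 0.0194]), (431, [0.1955, 0.0267]), (436, [0.1952, 0.0389]), (441, [0.1959, 0.0549]), (446, [0.1956, 0.0641]), (451, [0.1939, 0.065]), (456, [0.192, 0.0654]), (461, [0.1899, 0.0645]), (466, [0.1879, 0.0641]), (471, [0.176, 0.0255]), (476, [0.1735, 0.0254]), (481, [0.1711, 0.0254])]
[(426, [0.196, 0.0196]), (431, [0.1951, 0.0296]), (436, [0.1948, 0.042]), (441, [0.1955, 0.0577]), (446, [0.1947, 0.0638]), (451, [0.193, 0.0651]), (456, [0.191, 0.0649]), (461, [0.1889, 0.0644]), (466, [0.1868, 0.0638]), (471, [0.1851, 0.0646]), (476, [0.1831, 0.0644]), (481, [0.1699, 0.0259])]
[(363, [0.1992, 0.0195]), (366, [0.1964, 0.0201]), (369, [0.1934, 0.0651]), (372, [0.191, 0.0651]), (375, [0.1885, 0.0648]), (378, [0.1861, 0.0644]), (381, [0.1836, 0.064]), (384, [0.1812, 0.0645]), (387, [0.1771, 0.0216]), (390, [0.1743, 0.0211])]
```

The two views agree that the travel is -26.3 mm. I'll push most of the way and then check.

Request:
send_rows([
  [0,8,0,0,0,0],
  [0,12,0,0,0,0],
  [0,16,0,0,0,0],
  [0,20,0,0,0,0],
  [0,24,0,0,0,0],
  [0,28,0,0,0,0],
  [0,31,0,0,0,0],
  [0,33,0,0,0,0],
  [0,34,0,0,0,0],
])

```text
clock: 5.05
ee_pos: [0.563, 0.1917, 0.0473]
eef_rot: [1.0, 0.021, 0.002, -0.001]
contact_force: [-0.7, 5.7, 5.1]
opening: 0.0006
grip_force: 3.0
```

```bash
python3 - <<'E'
from h import *
e=np.array([-.0425,.999,0])
c=camera('wrist');save(c,'w3.png',s=1.5)
np.savez('w3.npz',**{k:np.array(v) for k,v in c.items()});s=state();print(s['ee_pos'],s['contact_force'])
E
```

```text
[0.56299677 0.19156028 0.04723425] [-0.3603177   5.11071025  4.06272397]
```

View pics/w3.png

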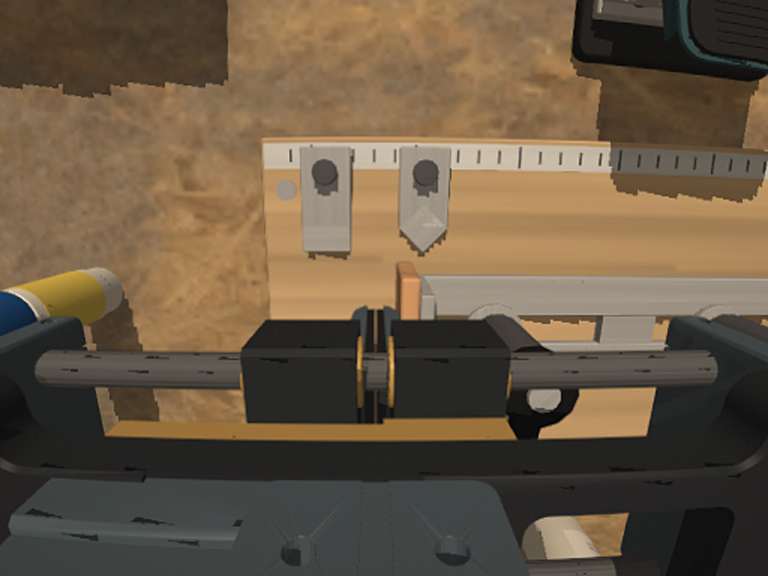

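The face now sits at x≈397–402 (v≈280), with the tip at (423,253), so it is still short. I'll compute the remainder with a reusable routine.

```bash
cat >> h.py <<'E'
e=np.array([-.0425,.999,0])
def profile(n,tip,vs,u0,u1):
    c={k:v for k,v in np.load(n).items()}
    t=world(c,tip[0]/1.5,tip[1]/1.5,.022);print('tip',t.round(4))
    for v in vs:
        print(v,[(u,(1e3*(e@(p-t))).round(1),p[2].round(3)) for u in range(u0,u1,3) for p in [world(c,u/1.5,v/1.5)]])
E
python3 - <<'E'
from h import *
profile('w3.npz',(423.5,253),(275,290,305),393,426)
E
```

```text
tip [0.6005 0.1691 0.022 ]
275 [(393, np.float64(15.0), np.float64(0.02)), (396, np.float64(14.1), np.float64(0.033)), (399, np.float64(13.9), np.float64(0.054)), (402, np.float64(12.9), np.float64(0.057)), (405, np.float64(11.7), np.float64(0.059)), (408, np.float64(10.5), np.float64(0.059)), (411, np.float64(9.3), np.float64(0.059)), (414, np.float64(8.0), np.float64(0.059)), (417, np.float64(6.4), np.float64(0.055)), (420, np.float64(1.7), np.float64(0.024)), (423, np.float64(0.1), np.float64(0.023))]
290 [(393, np.float64(14.9), np.float64(0.019)), (396, np.float64(14.2), np.float64(0.036)), (399, np.float64(14.2), np.float64(0.06)), (402, np.float64(13.3), np.float64(0.065)), (405, np.float64(12.1), np.float64(0.065)), (408, np.float64(10.9), np.float64(0.065)), (411, np.float64(9.7), np.float64(0.064)), (414, np.float64(8.5), np.float64(0.064)), (417, np.float64(7.3), np.float64(0.064)), (420, np.float64(5.3), np.float64(0.057)), (423, np.float64(3.7), np.float64(0.055))]
305 [(393, np.float64(14.8), np.float64(0.02)), (396, np.float64(14.2), np.float64(0.039)), (399, np.float64(14.2), np.float64(0.062)), (402, np.float64(13.2), np.float64(0.065)), (405, np.float64(12.0), np.float64(0.065)), (408, np.float64(10.7), np.float64(0.064)), (411, np.float64(9.5), np.float64(0.064)), (414, np.float64(8.3), np.float64(0.065)), (417, np.float64(7.1), np.float64(0.065)), (420, np.float64(5.9), np.float64(0.064)), (423, np.float64(4.7), np.float64(0.065))]
```

Request:
send_rows([
  [0,4,0,0,0,0],
  [0,7,0,0,0,0],
  [0,10,0,0,0,0],
  [0,12,0,0,0,0],
  [0,13,0,0,0,0],
  [0,13.5,0,0,0,0],
  [0,13.5,0,0,0,0],
])

```text
clock: 5.8
ee_pos: [0.5636, 0.1782, 0.0472]
eef_rot: [1.0, 0.022, 0.002, -0.001]
contact_force: [0.8, 5.2, 4.8]
opening: -0.0002
grip_force: 2.7
```

```bash
python3 - <<'E'
from h import *
c=camera('wrist')
np.savez('w4.npz',**{k:np.array(v) for k,v in c.items()});s=state();print(s['ee_pos'],s['contact_force'])
import cv2
K=np.array([[c['fx'],0,c['cx']],[0,c['fy'],c['cy']],[0,0,1.]]);P=np.linalg.inv(np.array(c['pose']))
uv=cv2.projectPoints(np.array([[.6008,.1689,.022]]),cv2.Rodrigues(P[:3,:3])[0],P[:3,3],K,np.array([c['k1'],0,0,0.]))[0].ravel()*1.5
print(uv);profile('w4.npz',uv,(285,295,305),int(uv[0])-18,int(uv[0])+14)
E
```

```text
[0.5635869  0.17816822 0.04721735] [0.05357444 5.07136384 5.39612093]
[396.7587989  252.49394373]
tip [0.6008 0.1689 0.022 ]
285 [(378, np.float64(9.3), np.float64(0.02)), (381, np.float64(7.7), np.float64(0.02)), (384, np.float64(6.2), np.float64(0.019)), (387, np.float64(4.7), np.float64(0.019)), (390, np.float64(3.1), np.float64(0.02)), (393, np.float64(1.6), np.float64(0.02)), (396, np.float64(0.9), np.float64(0.036)), (399, np.float64(0.9), np.float64(0.059)), (402, np.float64(-0.0), np.float64(0.064)), (405, np.float64(-1.2), np.float64(0.065)), (408, np.float64(-2.4), np.float64(0.065))]
295 [(378, np.float64(9.3), np.float64(0.02)), (381, np.float64(7.7), np.float64(0.019)), (384, np.float64(6.2), np.float64(0.02)), (387, np.float64(4.6), np.float64(0.02)), (390, np.float64(3.1), np.float64(0.02)), (393, np.float64(1.6), np.float64(0.02)), (396, np.float64(0.9), np.float64(0.038)), (399, np.float64(0.9), np.float64(0.061)), (402, np.float64(-0.1), np.float64(0.065)), (405, np.float64(-1.3), np.float64(0.065)), (408, np.float64(-2.4), np.float64(0.065))]
305 [(378, np.float64(9.2), np.float64(0.019)), (381, np.float64(7.7), np.float64(0.02)), (384, np.float64(6.8), np.float64(0.049)), (387, np.float64(4.6), np.float64(0.021)), (390, np.float64(3.0), np.float64(0.02)), (393, np.float64(1.5), np.float64(0.02)), (396, np.float64(0.9), np.float64(0.038)), (399, np.float64(0.9), np.float64(0.062)), (402, np.float64(-0.2), np.float64(0.064)), (405, np.float64(-1.3), np.float64(0.065)), (408, np.float64(-2.5), np.float64(0.065))]
```

The face is within 0.9 mm. I'll nudge it 0.8 mm more, back off, rise, and go over the left lever with the fingers partly open.

Request:
send_rows([
  [0,0.8,0,0,0,0],
  [0,0.8,0,0,0,0],
  [0,0.8,0,0,0,0],
  [0,-18,0,0,0,0],
  [0,-18,-50,0,0,0],
  [0,-18,-100,0,0,0],
  [-20,5,-110,0,0,4],
  [-55,35,-110,0,0,9.5],
  [-55,35,-110,0,0,9.5],
  [-55,35,-110,0,0,9.5],
], claw=0)

```text
clock: 6.85
ee_pos: [0.5085, 0.1386, 0.1561]
eef_rot: [0.998, -0.061, 0.0, 0.0]
contact_force: [0.1, -1.0, 0.4]
opening: 0.0004
grip_force: 0.0
```

Request:
send_rows([
  [0,0,0,0,0,0],
  [0,0,0,0,0,0],
  [0,0,0,0,0,0],
], claw=42)

```text
clock: 7.15
ee_pos: [0.5097, 0.1399, 0.1556]
eef_rot: [0.998, -0.061, -0.0, 0.0]
contact_force: [-0.2, -0.1, 0.8]
opening: 0.0218
grip_force: 0.0
```

```bash
python3 - <<'E'
from h import *
c=camera('wrist');save(c,'w5.png',s=1.5)
np.savez('w5.npz',**{k:np.array(v) for k,v in c.items()});s=state();print(s['ee_pos'],s['eef_rot'],s['contact_force'])
K=np.array([[c['fx'],0,c['cx']],[0,c['fy'],c['cy']],[0,0,1.]]);P=np.linalg.inv(np.array(c['pose']))
uv=cv2.projectPoints(np.array([[.6008,.1689,.022]]),cv2.Rodrigues(P[:3,:3])[0],P[:3,3],K,np.array([c['k1'],0,0,0.]))[0].ravel()*1.5
print(uv)
E
```

```text
[0.50952148 0.13988638 0.15562316] [ 9.98157631e-01 -6.06739349e-02 -8.74757066e-05  1.00934819e-04] [ 0.2559912  -0.20543331  0.10771735]
[320.36786101 162.84457021]
```

View pics/w5.png

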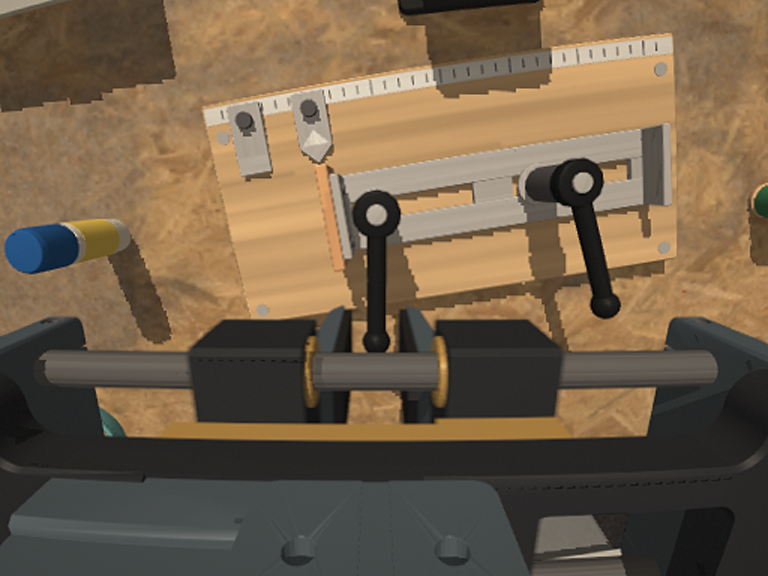

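The face (left edge x≈317 at v=165) lines up with the pointed tip (319,162). The left lever (hub (376,213), ball (376,341)) lies between the open fingers and parallel to them. The right lever has its hub at (582,182) and ball at (606,304).

```bash
python3 - <<'E'
from h import *
c={k:v for k,v in np.load('w5.npz').items()}
f=lambda u,v,z=None:world(c,u/1.5,v/1.5,z).round(4)
for h,b in (((376,213),(376,341)),((582,182),(606,304))):
    H=f(*h,.096);B=f(*b,.087);d=H-B;print(H,B,np.linalg.norm(d[:2]),'yaw',np.degrees(np.arctan2(d[1],d[0])))
t=f(319,162,.022)
for p in ((317,165),(334,269)): print(t,[1e3*(e@(f(*p,z)-t)).round(4) for z in (.02,.064)])
print([(u,f(u,215)[1:].tolist()) for u in range(319,343,3)])
E
```

```text
[0.5634 0.1326 0.096 ] [0.483  0.1423 0.087 ] 0.08098302291221293 yaw -6.879301539390568
[0.5673 0.0135 0.096 ] [ 0.4893 -0.0065  0.087 ] 0.0805232885567896 yaw 14.3813945910906
[0.6015 0.1698 0.022 ] [np.float64(2.1), np.float64(-3.5)]
[0.6015 0.1698 0.022 ] [np.float64(4.2), np.float64(-1.6)]
[(319, [0.1759, 0.02]), (322, [0.1737, 0.0197]), (325, [0.1658, 0.0635]), (328, [0.1637, 0.0646]), (331, [0.1617, 0.065]), (334, [0.1599, 0.0639]), (337, [0.1579, 0.0642]), (340, [0.1559, 0.0649])]
```

Request:
send_rows([
  [0,0,0,0,0,0],
  [0,0,45,0,0,0],
  [0,0,75,0,0,0],
  [0,0,88,0,0,0],
  [0,0,88,0,0,0],
], claw=42)

```text
clock: 7.7
ee_pos: [0.5075, 0.1391, 0.0658]
eef_rot: [0.998, -0.061, -0.002, 0.001]
contact_force: [-0.9, 0.2, -0.7]
opening: 0.0384
grip_force: 0.0
```

Request:
send_rows([
  [0,0,0,0,0,0],
  [0,0,0,0,0,0],
  [0,0,0,0,0,0],
  [0,0,0,0,0,0],
], claw=0)

```text
clock: 8.1
ee_pos: [0.5096, 0.1395, 0.0689]
eef_rot: [0.998, -0.061, 0.001, -0.0]
contact_force: [-0.4, -0.4, 2.6]
opening: 0.0115
grip_force: 30.0
```

Now gripped. I'll feel the direction with an 8° clockwise try.

Request:
send_rows([
  [0.1,-2.8,0,0,0,3],
  [0.3,-5.6,0,0,0,6],
  [0.5,-7.6,0,0,0,8],
  [0.5,-7.6,0,0,0,8],
])

```text
clock: 8.5
ee_pos: [0.5111, 0.1468, 0.0689]
eef_rot: [0.991, -0.13, 0.001, -0.0]
contact_force: [0.2, -1.3, 4.2]
opening: 0.0112
grip_force: 30.0
```

Request:
send_rows([
  [0.2,-3.8,0,0,0,4],
  [0.5,-7.6,0,0,0,8],
  [1.2,-11.3,0,0,0,12],
  [1.2,-11.3,0,0,0,12],
])

```text
clock: 8.9
ee_pos: [0.5152, 0.1576, 0.0689]
eef_rot: [0.972, -0.233, 0.001, -0.0]
contact_force: [-0.6, -1.6, 5.1]
opening: 0.0112
grip_force: 30.0
```

Clockwise tightens the left lever. Continuing.

Request:
send_rows([
  [0.3,-5.7,0,0,0,6],
  [1.2,-11.3,0,0,0,12],
  [2.7,-16.8,0,0,0,18],
  [4.0,-20.3,0,0,0,22],
  [4.0,-20.3,0,0,0,22],
])

```text
clock: 9.4
ee_pos: [0.5295, 0.1586, 0.0673]
eef_rot: [0.916, -0.398, -0.02, -0.032]
contact_force: [-10.1, 35.0, 11.6]
opening: 0.0146
grip_force: 30.8
```

Request:
send_rows([
  [0.1,-2.8,0,0,0,3],
  [0.3,-5.6,0,0,0,6],
  [0.3,-5.6,0,0,0,6],
])

```text
clock: 9.7
ee_pos: [0.5349, 0.152, 0.0665]
eef_rot: [0.899, -0.434, -0.033, -0.052]
contact_force: [-14.2, 56.5, 19.9]
opening: 0.019
grip_force: 56.3
```

The pose deviated and tilted, probably at the limit of joint 6. Checking the state.

```bash
python3 - <<'E'
from h import *
s=state()
for k in s: print(k,np.round(s[k],3))
E
```

```text
clock 9.7
joints [0.182 0.421 1.828 0.159 0.891 2.552]
qd [ 0.017  0.     0.    -0.036 -0.005  0.   ]
joint_torque [-33.947 -30.913 -14.301 -12.962  -2.827   1.347]
ee_pos [0.535 0.152 0.066]
eef_rot [ 0.899 -0.434 -0.033 -0.052]
contact_force [-14.199  56.518  19.942]
wrist_torque [9.769 2.039 1.498]
grip_force 56.339
opening 0.019
```

Joint 6 is at its limit, as suspected. I'll unwind a little, open, rise, and then regrip with the tool a half turn round.

Request:
send_rows([
  [-4,-1,0,0,0,-2],
  [-8,-2,0,0,0,-4],
  [-13,-3,0,0,0,-7],
  [-13,-3,0,0,0,-7],
])

```text
clock: 10.1
ee_pos: [0.5378, 0.153, 0.0663]
eef_rot: [0.926, -0.374, -0.017, -0.048]
contact_force: [6.7, 15.5, 4.1]
opening: 0.0137
grip_force: 29.5
```

Request:
send_rows([
  [0,0,0,0,0,0],
  [0,0,0,0,0,0],
  [0,0,0,0,0,0],
  [0,0,0,0,0,0],
], claw=45)

```text
clock: 10.5
ee_pos: [0.5298, 0.1464, 0.0627]
eef_rot: [0.926, -0.375, -0.024, -0.039]
contact_force: [-4.2, -4.0, 8.2]
opening: 0.04
grip_force: 3.9
```

```bash
python3 - <<'E'
from h import *
s=state()
for k in s: print(k,np.round(s[k],3))
E
```

```text
clock 10.5
joints [0.193 0.419 1.839 0.119 0.884 2.457]
qd [-0.008 -0.005  0.005 -0.006  0.011  0.003]
joint_torque [  2.399 -37.533 -18.817   1.186  -1.333  -0.089]
ee_pos [0.53  0.146 0.063]
eef_rot [ 0.926 -0.375 -0.024 -0.039]
contact_force [-4.186 -4.035  8.167]
wrist_torque [-0.607  0.497 -0.003]
grip_force 3.86
opening 0.04
```

```bash
cat >> h.py <<'E'
from scipy.spatial.transform import Rotation as R
def row(pos,yaw):
    s=state();A=R.from_quat(s['eef_rot']);T=R.from_euler('z',yaw,degrees=True)*R.from_quat([1,0,0,0])
    print('row',(A.inv().apply(np.array(pos)-s['ee_pos'])*1e3).round(1),np.degrees((A.inv()*T).as_rotvec()).round(1))
def tip(n,save_as=None):
    c=camera('wrist');np.savez(n+'.npz',**{k:np.array(v) for k,v in c.items()});save(c,n+'.png',s=1.5)
E
python3 -c "
from h import *
row([.53,.146,.16],-44);row([.50,.10,.20],-7)"
```

```text
row [ -6.7  -5.2 -97. ] [-3.2  4.2 -0.1]
row [   0.7   46.4 -140.5] [ -4.4   3.  -37.1]
```

Request:
send_rows([
  [-1,-1,-20,0,0,0],
  [-4,-3,-60,-2,2,0],
  [-7,-5,-97,-3,4,0],
  [0.7,46,-140,-4.4,3,-10],
  [0.7,46,-140,-4.4,3,-18],
  [0.7,46,-140,-4.4,3,-26],
  [0.7,46,-140,-4.4,3,-34],
  [0.7,46,-140,-4.4,3,-37],
  [0.7,46,-140,-4.4,3,-37],
])

```text
clock: 11.4
ee_pos: [0.5005, 0.1007, 0.1988]
eef_rot: [0.998, -0.062, 0.0, -0.001]
contact_force: [-0.3, 0.1, -1.2]
opening: 0.0413
grip_force: 0.0
```

```bash
python3 - <<'E'
from h import *
tip('w6');s=state();print(s['ee_pos'],s['joints'].round(2),s['contact_force'])
E
```

```text
[0.50069054 0.10083878 0.19886228] [0.17 0.23 1.73 0.   1.18 1.87] [-0.02335137  0.47986391 -0.10170773]
```

View pics/w6.png

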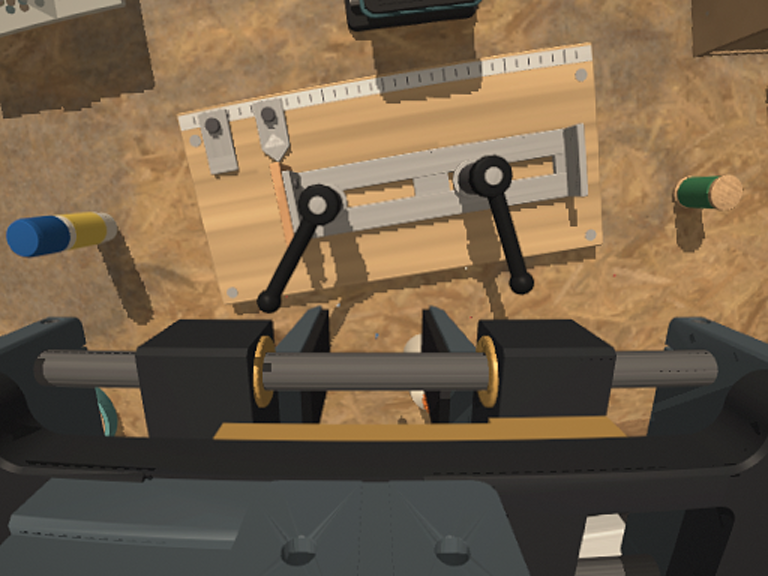

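The left lever now has its hub at (319,205) and ball at (268,301), about 28° turned. The right lever's hub is at (491,176) and ball at (521,284), with the face at (273,165) near the tip (279,160). Measuring.

```bash
python3 - <<'E'
from h import *
c={k:v for k,v in np.load('w6.npz').items()}
f=lambda u,v,z=None:world(c,u/1.5,v/1.5,z).round(4)
for h,b in (((319,205),(268,301)),((491,176),(521,284))):
    H=f(*h,.096);B=f(*b,.087);d=H-B;print(H,B,np.linalg.norm(d[:2]),'yaw',np.degrees(np.arctan2(d[1],d[0])))
t=f(278.5,161,.022);print(t)
for p in ((287,163),(282,173)): pass
for v in (180,200,220):
  print(v,[(u,(1e3*(e@(f(u,v)-t))).round(1),f(u,v)[0],f(u,v)[2]) for u in range(267,305,2)])
E
```

```text
[0.5623 0.131  0.096 ] [0.4983 0.1807 0.087 ] 0.08103141366161644 yaw -37.831573067718246
[0.567  0.0144 0.096 ] [ 0.4879 -0.0055  0.087 ] 0.08156482084820632 yaw 14.121428923317675
[0.6017 0.1698 0.022 ]
180 [(267, np.float64(13.7), np.float64(0.5878), np.float64(0.0194)), (269, np.float64(12.1), np.float64(0.5877), np.float64(0.0187)), (271, np.float64(10.4), np.float64(0.5874), np.float64(0.019)), (273, np.float64(-2.2), np.float64(0.5845), np.float64(0.0641)), (275, np.float64(-3.8), np.float64(0.5843), np.float64(0.0645)), (277, np.float64(-5.2), np.float64(0.5841), np.float64(0.0645)), (279, np.float64(-6.6), np.float64(0.5839), np.float64(0.0642)), (281, np.float64(-8.1), np.float64(0.5837), np.float64(0.0642)), (283, np.float64(-9.6), np.float64(0.5835), np.float64(0.064)), (285, np.float64(-11.2), np.float64(0.5832), np.float64(0.0648)), (287, np.float64(-12.7), np.float64(0.583), np.float64(0.0648)), (289, np.float64(-14.1), np.float64(0.5829), np.float64(0.0645)), (291, np.float64(-15.1), np.float64(0.5828), np.float64(0.0622)), (293, np.float64(-15.5), np.float64(0.5829),
[... 2130 characters left out ...]
3.5), np.float64(0.5543), np.float64(0.0651)), (285, np.float64(-5.0), np.float64(0.5541), np.float64(0.0651)), (287, np.float64(-6.6), np.float64(0.554), np.float64(0.0652)), (289, np.float64(-8.1), np.float64(0.5538), np.float64(0.0651)), (291, np.float64(-9.3), np.float64(0.5535), np.float64(0.0645)), (293, np.float64(-10.9), np.float64(0.5533), np.float64(0.0647)), (295, np.float64(-12.6), np.float64(0.5532), np.float64(0.0655)), (297, np.float64(-14.0), np.float64(0.553), np.float64(0.0652)), (299, np.float64(-15.4), np.float64(0.5527), np.float64(0.0645)), (301, np.float64(-16.4), np.float64(0.5524), np.float64(0.0616)), (303, np.float64(-23.1), np.float64(0.5535), np.float64(0.0896))]
```

The stop is about 1.7 mm past level, which is inside the tolerance, and it did not shift while the left lever turned. I'll turn the tool half round and go over the left lever.

```bash
python3 -c "
from h import *
row([.519,.165,.165],142)"
```

```text
row [ 10.1 -65.9  34. ] [   0.    -0.2 -149.2]
```

Request:
send_rows([
  [10,-66,0,0,0,-8],
  [10,-66,0,0,0,-16],
  [10,-66,0,0,0,-24],
  [10,-66,0,0,0,-32],
  [10,-66,0,0,0,-40],
  [10,-66,0,0,0,-48],
  [10,-66,0,0,0,-56],
  [10,-66,0,0,0,-64],
  [10,-66,0,0,0,-72],
  [10,-66,0,0,0,-80],
], claw=36)

```text
clock: 12.45
ee_pos: [0.5192, 0.1653, 0.1991]
eef_rot: [0.803, 0.596, 0.001, -0.0]
contact_force: [1.6, 0.6, 0.9]
opening: 0.0326
grip_force: 0.0
```

Request:
send_rows([
  [0,0,0,0,0,-8],
  [0,0,0,0,0,-16],
  [0,0,0,0,0,-24],
  [0,0,0,0,0,-32],
  [0,0,0,0,0,-40],
  [0,0,0,0,0,-48],
  [0,0,0,0,0,-56],
  [0,0,0,0,0,-64],
  [0,0,0,0,0,-69],
  [0,0,0,0,0,-69],
])

```text
clock: 13.45
ee_pos: [0.5192, 0.1653, 0.1992]
eef_rot: [0.327, 0.945, 0.001, 0.0]
contact_force: [0.2, 0.0, 0.3]
opening: 0.0331
grip_force: 0.0
```

```bash
python3 -c "
from h import *
print(state()['joints'].round(2),state()['ee_pos'])
row([.519,.165,.075],142)"
```

```text
[ 0.29  0.28  1.66  0.    1.2  -0.62] [0.51921441 0.16528495 0.19916734]
row [ -0.   -0.7 124.2] [ 0.1 -0.  -0.2]
```

Request:
send_rows([
  [0,-0.5,45,0,0,0],
  [0,-0.5,85,0,0,0],
  [0,-0.5,110,0,0,0],
  [0,-0.5,124,0,0,0],
  [0,-0.5,124,0,0,0],
])

```text
clock: 13.95
ee_pos: [0.5177, 0.1648, 0.0733]
eef_rot: [0.328, 0.945, -0.0, -0.001]
contact_force: [-0.2, -0.8, -0.0]
opening: 0.0326
grip_force: 0.0
```

Request:
send_rows([
  [0,0,0,0,0,0],
  [0,0,0,0,0,0],
  [0,0,0,0,0,0],
], claw=0)

```text
clock: 14.25
ee_pos: [0.5199, 0.1653, 0.0767]
eef_rot: [0.327, 0.945, 0.002, 0.002]
contact_force: [-0.5, -0.6, 2.4]
opening: 0.012
grip_force: 11.9
```

Request:
send_rows([
  [-0.1,2.8,0,0,0,3],
  [-0.3,5.7,0,0,0,6],
  [-0.7,8.5,0,0,0,9],
  [-0.8,9.4,0,0,0,10],
  [-0.8,9.4,0,0,0,10],
])

```text
clock: 14.75
ee_pos: [0.5266, 0.1726, 0.0767]
eef_rot: [0.408, 0.913, 0.002, 0.001]
contact_force: [-0.7, 0.8, 5.1]
opening: 0.011
grip_force: 30.0
```

Request:
send_rows([
  [0,2,0,0,0,2],
  [-0.1,3.8,0,0,0,4],
  [-0.2,5.7,0,0,0,6],
  [-0.2,5.7,0,0,0,6],
])

```text
clock: 15.15
ee_pos: [0.5278, 0.1737, 0.0767]
eef_rot: [0.453, 0.891, -0.002, -0.0]
contact_force: [-6.6, -7.0, 12.2]
opening: 0.0122
grip_force: 31.3
```

The left lever has hit its tight stop: 43.6° turned, and force is rising. I'll relax, release and rise.

Request:
send_rows([
  [0.1,-3,0,0,0,-4],
  [0.1,-3.5,0,0,0,-5],
  [0.1,-3.5,0,0,0,-5],
])

```text
clock: 15.45
ee_pos: [0.5277, 0.1736, 0.0767]
eef_rot: [0.416, 0.909, 0.002, 0.001]
contact_force: [-1.1, -2.1, 6.9]
opening: 0.0111
grip_force: 30.0
```

Request:
send_rows([
  [0,0,0,0,0,0],
  [0,0,0,0,0,0],
  [0,0,0,0,0,0],
  [0,0,-30,0,0,0],
  [0,0,-75,0,0,0],
  [0,0,-110,0,0,0],
  [0,0,-110,0,0,8],
  [0,0,-110,0,0,8],
], claw=36)

```text
clock: 16.25
ee_pos: [0.5275, 0.1739, 0.1866]
eef_rot: [0.478, 0.878, 0.002, 0.001]
contact_force: [0.0, -0.8, -0.6]
opening: 0.0324
grip_force: 0.0
```

```bash
python3 -c "
from h import *
print(state()['joints'].round(2),state()['ee_pos'])
row([.513,.0,.185],14)"
```

```text
[ 0.3   0.31  1.66  0.    1.17 -0.28] [0.52746156 0.17393402 0.18658805]
row [-138.2 -106.5    1. ] [  0.2  -0.3 108.9]
```

Request:
send_rows([
  [-35,-27,0,0,0,8],
  [-70,-54,0,0,0,16],
  [-105,-80,0,0,0,24],
  [-138,-106,0,0,0,32],
  [-138,-106,0,0,0,40],
  [-138,-106,0,0,0,48],
  [-138,-106,0,0,0,56],
  [-138,-106,0,0,0,64],
  [-138,-106,0,0,0,72],
  [-138,-106,0,0,0,80],
], claw=42)

```text
clock: 17.25
ee_pos: [0.512, 0.0003, 0.1837]
eef_rot: [0.931, 0.364, 0.0, -0.001]
contact_force: [0.0, -0.5, -0.2]
opening: 0.0383
grip_force: 0.0
```

Request:
send_rows([
  [0,0,0,0,0,8],
  [0,0,0,0,0,16],
  [0,0,0,0,0,24],
  [0,0,0,0,0,29],
  [0,0,0,0,0,29],
])

```text
clock: 17.75
ee_pos: [0.5122, 0.0004, 0.1839]
eef_rot: [0.993, 0.122, 0.0, -0.001]
contact_force: [-0.9, -0.2, 0.2]
opening: 0.0382
grip_force: 0.0
```

```bash
python3 - <<'E'
from h import *
tip('w7');s=state();print(s['ee_pos'],s['joints'].round(2));row([.5137,.0006,.075],14)
E
```

```text
[5.12274833e-01 3.33113325e-04 1.84045739e-01] [-0.02  0.24  1.75  0.    1.15  1.3 ]
row [  1.4   0.4 109. ] [-0.1 -0.   0.1]
```

View pics/w7.png

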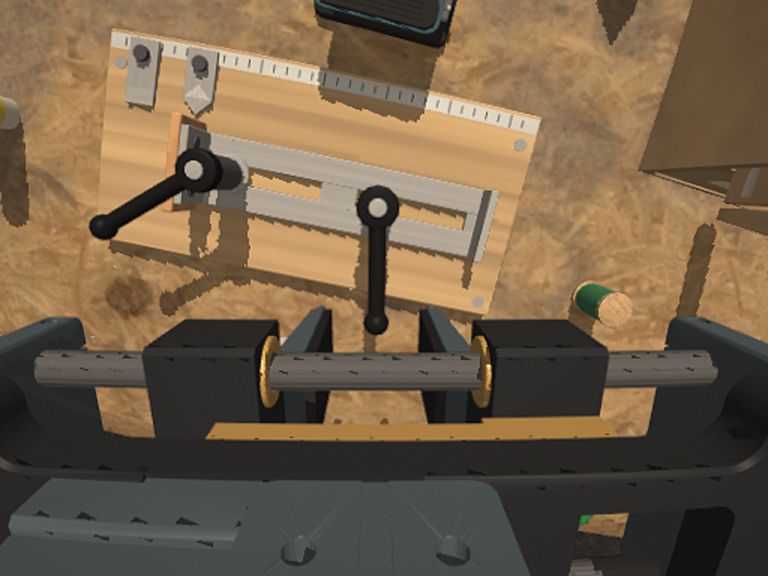

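The left lever is fully round (ball at (103,227)). The right lever (hub (378,208), ball (376,324)) lies centred between the fingers, so I'll descend and grip.

Request:
send_rows([
  [1.4,0,40,0,0,0],
  [1.4,0,80,0,0,0],
  [1.4,0,100,0,0,0],
  [1.4,0,109,0,0,0],
  [1.4,0,109,0,0,0],
])

```text
clock: 18.3
ee_pos: [0.5138, 0.0009, 0.075]
eef_rot: [0.993, 0.122, 0.0, -0.001]
contact_force: [-0.3, 0.4, -0.1]
opening: 0.0383
grip_force: 0.0
```

Request:
send_rows([
  [0,0,0,0,0,0],
  [0,0,0,0,0,0],
  [0,0,0,0,0,0],
  [0,0,0,0,0,0],
], claw=0)

```text
clock: 18.7
ee_pos: [0.5153, 0.0006, 0.0771]
eef_rot: [0.993, 0.121, 0.002, -0.001]
contact_force: [-0.9, -1.2, 2.8]
opening: 0.0111
grip_force: 30.0
```

Request:
send_rows([
  [0.1,2.9,0,0,0,-3],
  [0.3,5.7,0,0,0,-6],
  [0.5,7.6,0,0,0,-8],
  [0.5,7.6,0,0,0,-8],
])

```text
clock: 19.1
ee_pos: [0.5176, -0.0068, 0.0771]
eef_rot: [0.982, 0.19, 0.002, -0.001]
contact_force: [-0.5, -2.5, 4.6]
opening: 0.0113
grip_force: 30.0
```

Request:
send_rows([
  [0.4,6.5,0,0,0,-7],
  [1.6,12.9,0,0,0,-14],
  [3.2,18.3,0,0,0,-20],
  [4.8,22.1,0,0,0,-24.5],
  [4.8,22.1,0,0,0,-24.5],
])

```text
clock: 19.6
ee_pos: [0.5305, -0.026, 0.0771]
eef_rot: [0.919, 0.394, 0.002, 0.0]
contact_force: [-0.5, -3.0, 4.9]
opening: 0.0111
grip_force: 30.0
```

Request:
send_rows([
  [0.2,4.6,0,0,0,-5],
  [0.8,9.3,0,0,0,-10],
  [1.4,12.4,0,0,0,-13.5],
  [1.4,12.4,0,0,0,-13.5],
])

```text
clock: 20.0
ee_pos: [0.536, -0.0304, 0.0769]
eef_rot: [0.868, 0.497, -0.0, -0.005]
contact_force: [-10.0, 6.2, 12.6]
opening: 0.0126
grip_force: 31.3
```

The right lever is at its stop as well (12 N and rising, about 41° turned). I'll release, rise and check.

Request:
send_rows([
  [0,-4,0,0,0,4],
  [-0.1,-6,0,0,0,6.5],
  [-0.1,-6,0,0,0,6.5],
])

```text
clock: 20.3
ee_pos: [0.5351, -0.0296, 0.0771]
eef_rot: [0.894, 0.449, 0.003, 0.0]
contact_force: [1.3, -1.0, 5.8]
opening: 0.0114
grip_force: 29.8
```

Request:
send_rows([
  [0,0,0,0,0,0],
  [0,0,0,0,0,0],
  [0,0,0,0,0,0],
  [0,0,-30,0,0,0],
  [0,0,-75,0,0,0],
  [0,0,-120,0,0,0],
  [0,0,-130,0,0,0],
  [0,0,-130,0,0,0],
], claw=36)

```text
clock: 21.1
ee_pos: [0.5348, -0.0301, 0.2078]
eef_rot: [0.893, 0.449, 0.003, 0.0]
contact_force: [-0.6, 0.6, -0.7]
opening: 0.033
grip_force: 0.0
```

```bash
python3 -c "
from h import *
row([.49,.165,.21],2.5)"
```

```text
row [ 129.8 -152.4   -2. ] [ 0.1 -0.4 50.9]
```

Request:
send_rows([
  [32,-38,-2,0,0,8],
  [64,-76,-2,0,0,16],
  [96,-114,-2,0,0,24],
  [130,-152,-2,0,0,32],
  [130,-152,-2,0,0,40],
  [130,-152,-2,0,0,48],
  [130,-152,-2,0,0,51],
  [130,-152,-2,0,0,51],
])

```text
clock: 21.9
ee_pos: [0.4882, 0.1649, 0.2061]
eef_rot: [1.0, 0.021, -0.001, -0.001]
contact_force: [-0.4, -0.2, 0.1]
opening: 0.0329
grip_force: 0.0
```

```bash
python3 - <<'E'
from h import *
tip('w8')
E
```

```text
(no output)
```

View pics/w8.png

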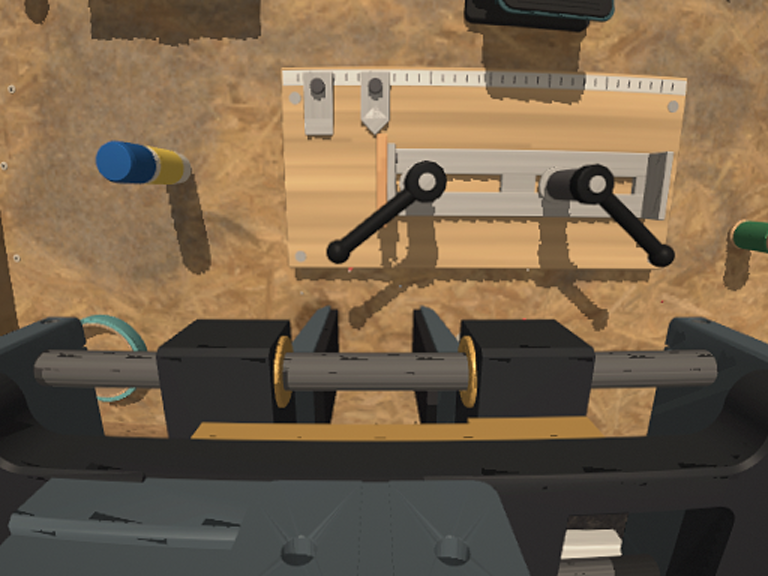

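Both levers are swung out (balls at (338,252) and (661,256)). The face's left edge at x≈377 is in line with the pointed tip at (374,134). One last numeric check.

```bash
python3 - <<'E'
from h import *
c={k:v for k,v in np.load('w8.npz').items()}
f=lambda u,v,z=None:world(c,u/1.5,v/1.5,z).round(4)
for h,b in (((428,182),(338,252)),((597,184),(661,256))):
    H=f(*h,.096);B=f(*b,.087);d=H-B;print(H,B,'yaw',np.degrees(np.arctan2(d[1],d[0])))
t=f(374.5,134,.022);print(t)
for v in (145,160,180,195): print(v,[(u,(1e3*(e@(f(u,v)-t))).round(1),f(u,v)[2]) for u in range(371,385,2)])
E
```

```text
[0.5621 0.1317 0.096 ] [0.5098 0.1929 0.087 ] yaw -49.483622239013414
[0.5671 0.0132 0.096 ] [ 0.5179 -0.0513  0.087 ] yaw 52.66394875324374
[0.6015 0.17   0.022 ]
145 [(371, np.float64(3.1), np.float64(0.0195)), (373, np.float64(1.4), np.float64(0.0196)), (375, np.float64(-0.3), np.float64(0.0198)), (377, np.float64(-1.9), np.float64(0.0641)), (379, np.float64(-3.3), np.float64(0.0654)), (381, np.float64(-4.8), np.float64(0.0652)), (383, np.float64(-6.3), np.float64(0.0646))]
160 [(371, np.float64(3.1), np.float64(0.0201)), (373, np.float64(1.4), np.float64(0.0196)), (375, np.float64(-0.4), np.float64(0.0204)), (377, np.float64(-1.9), np.float64(0.0644)), (379, np.float64(-3.4), np.float64(0.0645)), (381, np.float64(-4.9), np.float64(0.0653)), (383, np.float64(-6.4), np.float64(0.065))]
180 [(371, np.float64(3.1), np.float64(0.0199)), (373, np.float64(1.4), np.float64(0.0199)), (375, np.float64(-0.4), np.float64(0.0205)), (377, np.float64(-1.8), np.float64(0.0638)), (379, np.float64(-3.4), np.float64(0.0641)), (381, np.float64(-4.9), np.float64(0.065)), (383, np.float64(-6.4), np.float64(0.0649))]
195 [(371, np.float64(3.2), np.float64(0.0198)), (373, np.float64(1.5), np.float64(0.0197)), (375, np.float64(-0.4), np.float64(0.0204)), (377, np.float64(-1.9), np.float64(0.0639)), (379, np.float64(-3.4), np.float64(0.0646)), (381, np.float64(-5.0), np.float64(0.0648)), (383, np.float64(-6.5), np.float64(0.0647))]
```

```bash
python3 -c "
from station import *
print(job_done())"
```

```text
the job is handed in; nothing more can be done
None
```

The job is handed in: the stop's wooden face is about 1.5 mm past the pointed index's tip (4 mm allowed), both clamp levers are turned up against their tight stops, and I saw nothing round the board disturbed; the hand-in gave no verdict.

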